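# Unlock the microtome blade safe

### The job

Take the red-handled key from its wooden holder, put it fully home in the lock on top of the white blade safe and turn it clockwise (seen from above) until the hidden bolt lets the drawer spring open; leave the key in the lock and let go. Work by feel: the lock inside has been left turned a little back counter-clockwise, so press only lightly and never force the key, and do not shift the mug, the slide box or the jar.

Things in the scene. Friction and masses are not known exactly. Their poses are not given: they have to be found in the camera images.
- key: Double-bit safe key, 86 mm long, about 60 g, upright in the holder. Origin at the centre of its lower end, z up along it; same after a half turn about z. From the end up: flat steel bit 5 (x) by 30 mm (y), 14 mm tall; round shank, 5 mm across, to 50 mm; flat red bow (handle) 10 (x) by 34 mm (y) from 50 to 86 mm. Grip the bow across its 10 mm, firmly (about 40 N).
- holder: Fixed wooden block 60 (x) by 70 (y) by 45 mm tall, origin at the centre of its underside. A slot in its top, 30 mm deep, 6.5 (x) by 31.5 mm (y), holds the key: the key's end rests 15 mm above the bench, its bow starts 20 mm above the block. Lift the key straight up more than 35 mm to free it.
- safe: White steel blade safe, fixed to the bench, 200 (x) by 240 (y) by 110 mm tall, origin at the centre of its underside, z up; the drawer front faces its -x side, toward the robot. The steel lock plate, 44 by 56 mm, lies on its top near the front.
- keyhole (a point): Centre of the keyhole at the face of the steel lock plate, 112 mm above the bench, 60 mm from the safe's centre toward the drawer front; axes as the safe's, z up. The opening through the 10 mm thick plate is 22 (x) by 33 mm (y): the key's wide side goes along y, and it can be twisted in there by about 0.6 rad either way.
- slot_top (a point): Top of the brass lock rotor under the keyhole, 11.5 mm below the plate's face (axes as the safe's, they do not turn). Its slot, 6.6 by 32 mm, 18 mm deep, starts askew, turned counter-clockwise (from above) of the keyhole's y by an unknown 0.14 to 0.62 rad; the key's end lands on the rotor and drops in when twisted within about 0.05 rad of the slot. A light press does not turn it.
- lock_home (a point): Where the key's end is when fully home, on the lock axis, 29.5 mm below the plate's face (fixed axes). Deeper than 24 mm the bit clears the plate and turns clockwise from above, with the rotor, under about 0.1 N m. The bolt lets go with the rotor's slot 0.77 rad clockwise of the keyhole's y (key about 0.83 rad); hard stop at 1.5 rad. The key stays trapped while turned.
- drawer (a joint): Spring drawer of the safe: 0 m locked and shut, grows as it comes out toward -x of the safe; the spring drives it to its stop at 0.05 m when the bolt lets go.
- drawer_front (a point): Middle of the upper edge of the grey drawer front, 100 mm above the bench; the front is 232 mm wide, without a handle.
- mug: Red open cup, 72 mm across, 80 mm tall, 200 g, origin at the centre of its underside. Leave alone.
- slide_box: Blue slide box with a white lid, 92 by 102 by 38 mm, 350 g, origin at the centre of its underside. Leave alone.
- jar: Amber jar with a white cap, 60 mm across, 85 mm tall, 250 g, origin at the centre of its underside. Leave alone.
Things that resemble listed ones, but are neither listed nor needed, are in the scene too. Of the things shaped like the key, the red one is meant.

How it is judged:
By the outcome, as a careful person would: the job done as asked, in the order asked, and still so for the second after the job is handed in, with the robot touching nothing.
It also fails if it takes over 64 s, if anything falls off the work surface, if the arm or the gripper's body presses on something with over 40 N, if the wrist force passes 120 N, or if a joint passes its speed limit or range.

### The arm

A 6-joint arm with a two-finger parallel gripper is mounted at the origin on the work surface. World frame = base frame: x ahead of the robot, y to its left, z up, the work surface at z = 0. Lengths are in m, angles in degrees, forces in N, time in s.
With the tool pointing down it reaches from about 0.225 to 0.875 m from the base axis. Payload 3.4 kg.
Tool frame: the origin (TCP) lies midway between the tips of the shut fingers; the grasp point (between the pads) lies 19 mm behind it (r.grasp_offset is the distance from the TCP to the grasp point, in m); z points along the fingers, y is the line along which they close (so a half turn about z gives the same grasp; the last joint's range is limited). The gripper opens to 85 mm and grips with 20 to 120 N. Pads are 22 mm wide; open, the fingers measure 114 mm over their backs; the gripper's body (76 mm by 85 mm) begins 54 mm behind the grasp point. The pads swing forward as they close: fully open they stand 13 mm farther back than shut.
Start: joints at [-74.656, 15.808, 86.224, -0, 77.962, -6.933], TCP at [0.218, -0.532, 0.231] pointing down, gripper open.
Joint ranges: [-165.64, 165.64], [-43.16, 119.46], [12.63, 154.43], [-67.54, 247.53], [6.08, 155.33], [-154.97, 154.97]. Speed limits (degrees/s): [147.25, 147.25, 180, 180, 180, 180].

### API

Orientations are given as [roll, pitch, yaw] about the fixed x, y, z axes, in that order (R = Rz(yaw) Ry(pitch) Rx(roll)).
In Python, from plant import r gives the robot as it stands.
- The arm moves only by the tool send_rows, never from a script. Its argument "plan" is a list that holds one entry, the list of rows, each a list of 7 numbers: the shift along the tool's x, y, z in units of 60 mm (1.0 is 60 mm), then the turn, a rotation vector about the tool's x, y, z in units of 10 degrees (1.0 is 10 degrees), then the opening, from 0 (shut) to 1 (fully open). A call has 1 to 12 rows; each row is the pose to reach, as a shift and turn from the pose commanded when the call began, along the tool's axes at that moment; what a row does not reach only later rows make up. A row lasts 1/8 s, in which the tool goes at most 62.5 mm and 10.7 degrees, less where a joint would pass 70% of its speed; a pose out of reach is approached as far as the arm can. A call with a gripper value outside its range is refused whole. The fingers move at their own pace and stop on an object; the grip force is fixed at half the most. Time passes only in rows, so rows that repeat a pose let the fingers close. It gives the time, the measured TCP pose, the force, the opening and the grip force at its end, in the units of the state.
- r.state(): the state, without advancing time (a new reading comes with each control period).
- r.get_image(name): name is "scene" or "top" or "wrist"; returns a dict with "image" (400x640x3 uint8, blue, green, red), "mtx" (3x3 intrinsics, pixels), "k1" (the pictures are not rectified: a ray, as slopes to the right and down, at radius r is drawn at 1 + k1 r^2 times it, then the intrinsics apply), "origin" and "rotation" of the camera in the world; the wrist camera has in their place "mount" (4x4, takes a point from camera to tool coordinates, whose origin is the TCP and whose axes are the flange's). Camera axes: x right, y down, z forward; pixel columns grow to the right and rows downward; lengths in m; the calibration is good to about 2 mm. A picture is of the moment at which its call begins: read the wrist's pose just before it. There is no depth.
- r.job_done(): hands the job in; it is judged then, once.
Trained networks look in a picture, given as the dict that the camera call returned (one of the last four; its "shot" number tells which), for a name from the list of things; names that differ only in an ending like _2 or _b are one class to them, and where a whole thing is asked for, a point or a joint stands for the part that bears it (a point fixed in the world has none). Each returns a list of dicts, best first, with "p" (0 to 1); they miss things now and then, are a little off and sometimes report something else, mostly with a low value. They report only what shows in the picture. A call takes as long as a camera call. They do not tell look-alikes from the thing itself.
- r.recognise(picture, query): "rect" ([left, top, right, bottom] in pixels, round what is visible of it).
The state is a dict: "time_s": time; "joint_pos": joint angles; "joint_vel": joint speeds; "effort": joint torques, N m; "tool_pos": TCP position; "eef_rot": TCP orientation; "ft_force": force on the tool from outside, world axes, zero at the start; "moment": the same for the moment, N m; "grip_width": finger opening in m; "gripper_force": force on a finger pad.
Only numpy, scipy, OpenCV 4.12 (cv2) and the standard library are available. Lean on these libraries where they do the work, as an engineer would, in place of code of your own. Each camera call takes 0.05 s, during which the arm holds its last target. There are 200 camera calls.

## Working session

There is one attempt and no reset: what is moved stays moved. The work goes in short steps, Python scripts to look and compute and a tool call to move; the robot and the scene stay as the last step left them, time stands still between calls to the robot, and variables do not carry over. Pictures are saved under pics/ and viewed, at most 10 in all, crops included, and the job is handed in when it is done.

Besides the shell and the picture viewer there is one more tool, called after "Call:" as name([rows], argument=value, ...), one row to a line, values as JSON. send_rows: Moves the arm, as the interface text tells. Its arguments: {"type":"object","properties":{"plan":{"type":"array","items":{"type":"array","items":{"type":"array","items":{"type":"number"}}}}},"required":["plan"]}

```bash
mkdir -p pics; ls; python3 - <<'E'
from plant import r
import cv2
s=r.state(); print({k:s[k] for k in('time_s','tool_pos','eef_rot','ft_force','grip_width')}, r.grasp_offset)
for n in('scene','top'):
    d=r.get_image(n); cv2.imwrite(f'pics/{n}0.png',d['image'])
    print(n,d['mtx'].tolist() if hasattr(d['mtx'],'tolist') else d['mtx'],d['k1'],d['origin'],d['rotation'])
    for q in('key','holder','safe','keyhole','drawer_front','mug','slide_box','jar'):
        try: print(q,[(round(x['p'],2),[round(float(v)) for v in x['rect']]) for x in r.recognise(d,q)])
        except Exception as e: print(q,e)
E
```

```text
pics
{'time_s': 0.0, 'tool_pos': array([ 0.21779637, -0.53156415,  0.23044791]), 'eef_rot': array([-1.79896447e+02, -1.24509707e-02,  2.22751423e+01]), 'ft_force': array([-0.14466945,  0.14023111, -0.03551704]), 'grip_width': 0.08506272500656625} 0.0187
scene [[453.14718654755416, 0.0, 324.1647633948888], [0.0, 453.14718654755416, 208.63911808110316], [0.0, 0.0, 1.0]] 0.0307450956490639 [ 1.30104374 -0.60467986  0.70809295] [-122.65270567   -1.07860674   52.71751117]
key [(0.83, [240, 226, 247, 260]), (0.71, [155, 216, 169, 254]), (0.57, [214, 248, 231, 277]), (0.54, [188, 224, 200, 248])]
holder [(0.91, [178, 239, 214, 269])]
safe []
keyhole [(0.79, [296, 180, 428, 291]), (0.44, [186, 222, 201, 244])]
drawer_front [(0.48, [297, 226, 301, 238])]
mug [(0.63, [378, 164, 398, 194])]
slide_box [(0.69, [422, 193, 474, 226])]
jar [(0.55, [219, 270, 257, 318]), (0.5, [295, 182, 427, 289])]
top [[381.7510389621099, 0.0, 323.71704098847], [0.0, 381.7510389621099, 194.654201901063], [0.0, 0.0, 1.0]] -0.08088514291279802 [ 0.46332276 -0.01016533  0.97009602] [-1.76337363e+02 -6.02259436e-02 -9.16468025e+01]
key [(0.6, [429, 180, 447, 189]), (0.6, [399, 201, 418, 213]), (0.51, [461, 258, 480, 268])]
holder [(0.75, [430, 210, 466, 240])]
safe [(0.88, [248, 105, 354, 195])]
keyhole [(0.59, [249, 103, 357, 196])]
drawer_front [(0.62, [254, 189, 351, 200])]
mug [(0.63, [188, 207, 224, 234]), (0.56, [250, 102, 356, 197])]
slide_box [(0.64, [166, 121, 215, 168])]
jar [(0.74, [427, 126, 461, 154])]
```

View pics/top0.png

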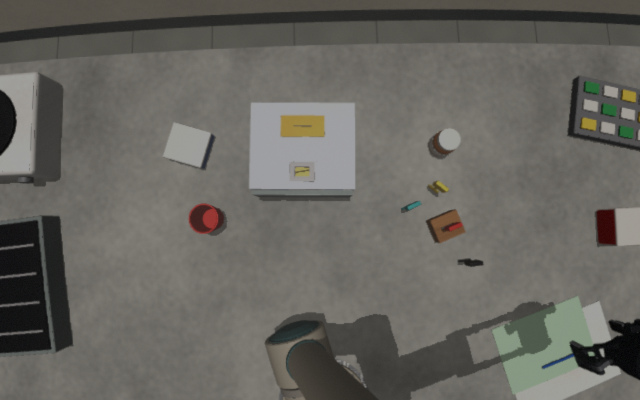

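View pics/scene0.png

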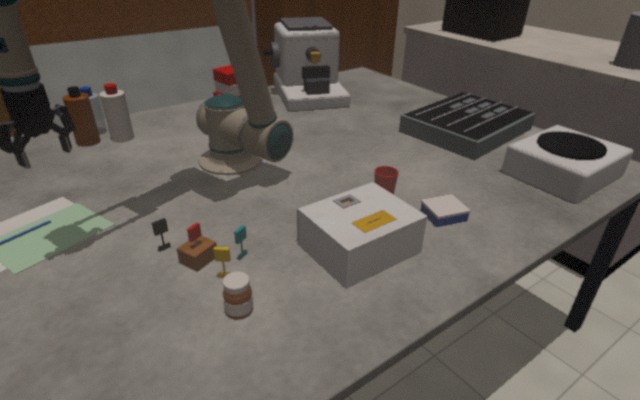

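The top view shows the red key in the brown holder at (452,227), the safe with its lock plate at (302,171), and the jar, box and mug clear of the path. Four things could be taken for the key: red (452,227), yellow (440,187), teal (412,206) and black (471,262). I choose the red one, which is in the wooden block. The scene view agrees: red is at (195,232) above the block.

```bash
cat > h.py <<'E'
import numpy as np, cv2
from scipy.spatial.transform import Rotation as R
from plant import r
def cam(d,s=None):
    if 'mount' in d:
        T=np.eye(4);T[:3,:3]=R.from_euler('xyz',s['eef_rot'],degrees=True).as_matrix();T[:3,3]=s['tool_pos']
        T=T@np.array(d['mount']);return T[:3,3],T[:3,:3]
    return np.array(d['origin']),R.from_euler('xyz',d['rotation'],degrees=True).as_matrix()
def rays(d,uv):
    K=np.array(d['mtx']);p=(np.atleast_2d(uv)-K[:2,2])/K[[0,1],[0,1]]
    q=p.copy()
    for _ in range(20): q=p/(1+d['k1']*(q**2).sum(1,keepdims=True))
    return np.c_[q,np.ones(len(q))]
def toz(d,uv,z,s=None):
    o,M=cam(d,s);w=rays(d,uv)@M.T
    return o+w*((z-o[2])/w[:,2])[:,None]
def proj(d,P,s=None):
    o,M=cam(d,s);c=(np.atleast_2d(P)-o)@M;q=c[:,:2]/c[:,2:]
    q=q*(1+d['k1']*(q**2).sum(1,keepdims=True));K=np.array(d['mtx']);return q*K[[0,1],[0,1]]+K[:2,2]
def blobs(d,lo,hi,roi=None,minA=15):
    m=cv2.inRange(cv2.cvtColor(d['image'],cv2.COLOR_BGR2HSV),np.array(lo),np.array(hi))
    if roi: k=np.zeros_like(m);a,b,c,e=roi;k[b:e,a:c]=1;m=m*k
    return [c for c in cv2.findContours(m,cv2.RETR_EXTERNAL,cv2.CHAIN_APPROX_NONE)[0] if cv2.contourArea(c)>=minA]
E
python3 - <<'E'
from h import *
d=r.get_image('top')
im=d['image']; print('hsv red',cv2.cvtColor(im,cv2.COLOR_BGR2HSV)[227,450:457].tolist(),'brown',cv2.cvtColor(im,cv2.COLOR_BGR2HSV)[220,440].tolist(),'safe',cv2.cvtColor(im,cv2.COLOR_BGR2HSV)[130,265].tolist())
def rep(n,cs,z):
    for c in cs:
        rc=cv2.minAreaRect(c);b=toz(d,cv2.boxPoints(rc),z);e=b[1]-b[0];f=b[2]-b[1]
        print(n,np.round(rc[0],1),np.round(b.mean(0),4),np.round([np.linalg.norm(e)*1e3,np.degrees(np.arctan2(e[1],e[0])),np.linalg.norm(f)*1e3,np.degrees(np.arctan2(f[1],f[0]))],1))
roi=(425,200,475,250)
rep('red',blobs(d,(0,190,90),(6,255,255),roi)+blobs(d,(172,150,60),(180,255,255),roi),.101)
rep('block',blobs(d,(0,90,40),(180,255,255),roi),.045)
rep('safe',blobs(d,(0,0,125),(180,70,255),(240,95,365,198),3000),.11)
cv2.imwrite('pics/topcrop.png',np.hstack([cv2.resize(im[195:255,405:485],None,fx=5,fy=5,interpolation=cv2.INTER_CUBIC),cv2.resize(im[150:210,262:342],None,fx=5,fy=5,interpolation=cv2.INTER_CUBIC)]))
E
```

```text
hsv red [[1, 176, 138], [1, 176, 145], [1, 177, 147], [1, 174, 148], [1, 177, 147], [1, 179, 145], [2, 179, 141]] brown [14, 135, 117] safe [110, 5, 162]
block [445.9 226. ] [ 0.4375 -0.3086  0.045 ] [  77.4  -69.1   61.1 -158.9]
safe [302.7 144.7] [0.635  0.0322 0.11  ] [203.4  -1.3 249.2 -92.4]
```

View pics/topcrop.png

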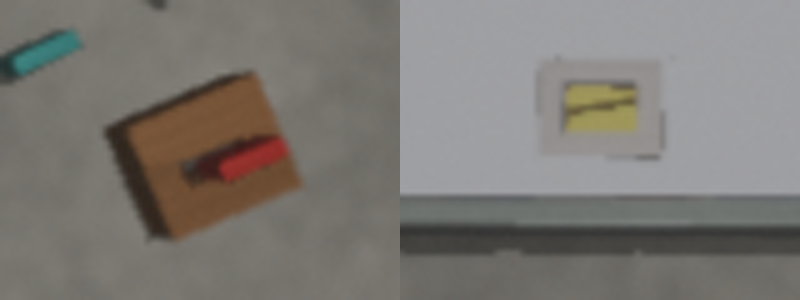

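The close crop shows the red bow standing in the brown block. It also shows the yellow rotor in the plate, with its slot tilted counter-clockwise by about 10–15°. Next I'll get a first estimate and move the wrist camera over the key.

```bash
python3 - <<'E'
from h import *
d=r.get_image('top')
cs=blobs(d,(0,160,60),(7,255,255),(425,200,475,250))
for c in cs:
    rc=cv2.minAreaRect(c);b=toz(d,cv2.boxPoints(rc),.101);e=b[1]-b[0];f=b[2]-b[1]
    print('red',rc,np.round(b.mean(0),4),np.linalg.norm(e),np.degrees(np.arctan2(e[1],e[0])),np.linalg.norm(f),np.degrees(np.arctan2(f[1],f[0])))
print('decoys',toz(d,[[440,187],[412,206],[471,262]],.07).round(3).tolist(),'plate',toz(d,[[301.5,171.5]],.112).round(4))
s=r.state();w=r.get_image('wrist');print(np.array(w['mount']).round(4).tolist(),w['mtx'],w['k1'])
cv2.imwrite('pics/w0.png',w['image'])
M=R.from_euler('xyz',s['eef_rot'],degrees=True).as_matrix()
print(M.T@(np.array([.428,-.325,.23])-s['tool_pos'])/.06)
E
```

```text
red ((454.6637878417969, 226.2154998779297), (4.858338832855225, 13.393258094787598), 66.80140686035156) [ 0.4378 -0.3108  0.101 ] 0.03138173178699705 -69.25669750523238 0.011123169795926348 -158.88402769877453
decoys [[0.531, -0.29, 0.07], [0.488, -0.221, 0.07], [0.351, -0.357, 0.07]] plate [[0.5721 0.0361 0.112 ]]
[[0.0011, -0.9548, -0.2973, 0.0755], [1.0, 0.0011, 0.0003, -0.0006], [0.0, -0.2973, 0.9548, -0.1431], [0.0, 0.0, 0.0, 1.0]] [[294.86102909   0.         323.22066222]
 [  0.         294.86102909 202.39396443]
 [  0.           0.           1.        ]] -0.004236093902260909
[ 4.54786768 -1.86740244  0.02204865]
```

Call:
send_rows([
  [[4.79, -2.01, 0.17, 0, 0, -8.87, 0.5], [4.79, -2.01, 0.17, 0, 0, -8.87, 0.5], [4.79, -2.01, 0.17, 0, 0, -8.87, 0.5], [4.79, -2.01, 0.17, 0, 0, -8.87, 0.5], [4.79, -2.01, 0.17, 0, 0, -8.87, 0.5], [4.79, -2.01, 0.17, 0, 0, -8.87, 0.5], [4.79, -2.01, 0.17, 0, 0, -8.87, 0.5], [4.79, -2.01, 0.17, 0, 0, -8.87, 0.5], [4.79, -2.01, 0.17, 0, 0, -8.87, 0.5], [4.79, -2.01, 0.17, 0, 0, -8.87, 0.5], [4.79, -2.01, 0.17, 0, 0, -8.87, 0.5], [4.79, -2.01, 0.17, 0, 0, -8.87, 0.5]],
])

```text
time_s: 2.55
tool_pos: [0.4382, -0.3116, 0.2211]
eef_rot: [180.0, 0.0, 110.9]
ft_force: [0.2, -0.5, 0.6]
grip_width: 0.0426
gripper_force: 0.0
```

```bash
python3 - <<'E'
from h import *
s=r.state();w=r.get_image('wrist');cv2.imwrite('pics/w1.png',w['image'])
print(s['time_s'],s['tool_pos'],s['eef_rot'],s['grip_width'],s['ft_force'],s['joint_vel'])
for c in blobs(w,(0,150,50),(8,255,255),None,200)+blobs(w,(170,150,50),(180,255,255),None,200):
    rc=cv2.minAreaRect(c);b=toz(w,cv2.boxPoints(rc),.101,s);e=b[1]-b[0];f=b[2]-b[1]
    print('red',np.round(rc[0]),np.round(b.mean(0),4),np.linalg.norm(e),np.degrees(np.arctan2(e[1],e[0])),np.linalg.norm(f),np.degrees(np.arctan2(f[1],f[0])))
E
```

```text
2.55 [ 0.43818688 -0.31159377  0.22110762] [1.79999803e+02 4.37983047e-03 1.10949781e+02] 0.04258820214844531 [ 0.21294252 -0.5056644   0.56799462] [-0.01662938  0.01512061  0.00807163 -0.01210524  0.04569942 -0.09060408]
red [322. 192.] [ 0.435  -0.3088  0.101 ] 0.03935232629648102 110.59815971272278 0.009966432146112954 21.012168302234752
```

View pics/w1.png

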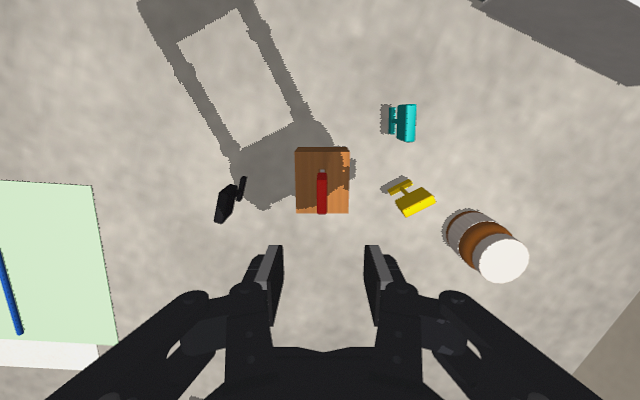

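The wrist view shows the red key upright in the block at (322,192), centred laterally between the fingers at x≈323. Now I'll fit the bow box to the red outline.

```bash
cat > fit.py <<'E'
from h import *
from scipy.optimize import minimize
def hull(d,p,s,z0,z1,hx,hy):
    c,si=np.cos(p[2]),np.sin(p[2])
    P=[[p[0]+c*a-si*b,p[1]+si*a+c*b,z] for a in(-hx,hx) for b in(-hy,hy) for z in(z0,z1)]
    return cv2.convexHull(proj(d,P,s).astype(np.float32))
def fitbox(d,m,p0,s,z0,z1,hx,hy):
    def cost(v):
        k=np.zeros((m.shape[0],m.shape[1]),np.uint8)
        cv2.fillConvexPoly(k,np.round(hull(d,v,s,z0,z1,hx,hy)*16*4+0).astype(np.int32) ,255,cv2.LINE_AA,4)
        return np.abs(k.astype(float)-m).sum()/255
    simplex=np.array([p0]+[np.array(p0)+e for e in np.diag([.004,.004,.06])])
    o=minimize(cost,p0,method='Nelder-Mead',options=dict(initial_simplex=simplex,xatol=1e-5,fatol=.5))
    return o.x,o.fun,(m>0).sum()
def redmask(d):
    im=cv2.resize(d['image'],None,fx=4,fy=4,interpolation=cv2.INTER_LINEAR)
    h=cv2.cvtColor(im,cv2.COLOR_BGR2HSV)
    m=cv2.inRange(h,np.array((0,150,40)),np.array((8,255,255)))|cv2.inRange(h,np.array((172,150,40)),np.array((180,255,255)))
    n,l,st,_=cv2.connectedComponentsWithStats(m)
    return m,l,st
E
python3 - <<'E'
from fit import *
for n in('wrist','top','scene'):
    s=r.state();d=r.get_image(n);m,l,st=redmask(d)
    g=proj(d,[[.437,-.310,.085]],s)[0]*4
    i=min([i for i in range(1,len(st)) if st[i][4]>300],key=lambda i:np.hypot(*(st[i][:2]+st[i][2:4]/2-g)))
    mm=np.where(l==i,255,0).astype(float)
    x,f,a=fitbox(d,mm,[.437,-.310,np.radians(21)],s,.065,.101,.005,.017)
    print(n,x[:2].round(4),np.degrees(x[2]).round(1),round(f),a)
E
```

```text
wrist [ 0.4369 -0.3129] 21.1 757 6880
top [ 0.4363 -0.3165] 11.5 834 997
scene [ 0.3989 -0.3015] 71.7 3625 2065
```

Call:
send_rows([
  [[-0.01, -0.03, 1.0, 0, 0, 0, 0.5], [-0.01, -0.03, 1.8, 0, 0, 0, 0.5], [-0.01, -0.03, 2.3, 0, 0, 0, 0.5], [-0.01, -0.03, 2.58, 0, 0, 0, 0.5], [-0.01, -0.03, 2.58, 0, 0, 0, 0.35], [-0.01, -0.03, 2.58, 0, 0, 0, 0.35]],
])

```text
time_s: 3.5
tool_pos: [0.4373, -0.3133, 0.0671]
eef_rot: [180.0, 0.1, 111.0]
ft_force: [0.5, -0.8, 0.7]
grip_width: 0.0297
gripper_force: 0.0
```

```bash
python3 - <<'E'
from fit import *
s=r.state();d=r.get_image('wrist');cv2.imwrite('pics/w2.png',d['image'][120:400,160:480]);m,l,st=redmask(d)
print(s['tool_pos'],s['eef_rot'],s['grip_width'],s['ft_force'])
i=max(range(1,len(st)),key=lambda i:st[i][4]);print(st[i]/4)
x,f,a=fitbox(d,np.where(l==i,255,0).astype(float),[.437,-.313,np.radians(21)],s,.065,.101,.005,.017)
print(x[:2].round(4),np.degrees(x[2]).round(1),round(f),a)
E
```

```text
[ 0.43730212 -0.3133219   0.06707809] [1.79961757e+02 8.11421688e-02 1.10971579e+02] 0.029658394211082302 [ 0.51610034 -0.81134298  0.66898191]
[ 311.    228.75   24.25   97.5  8455.75]
[ 0.4365 -0.3127] 20.7 3528 33823
```

View pics/w2.png

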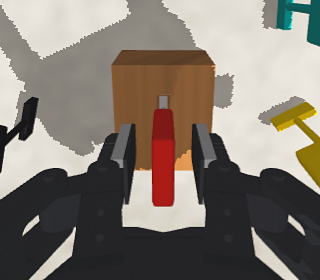

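The bow is centred between the pads, at crop x≈163 with the pads at 134 and 193. I'll close the gripper.

Call:
send_rows([
  [[0, 0, 0, 0, 0, 0, 0], [0, 0, 0, 0, 0, 0, 0], [0, 0, 0, 0, 0, 0, 0], [0, 0, 0, 0, 0, 0, 0], [0, 0, 0, 0, 0, 0, 0]],
])

```text
time_s: 4.18
tool_pos: [0.4372, -0.3133, 0.0674]
eef_rot: [180.0, 0.1, 111.0]
ft_force: [-0.1, -0.4, 7.2]
grip_width: 0.0096
gripper_force: 58.9
```

Call:
send_rows([
  [[0, 0, -0.15, 0, 0, 0, 0], [0, 0, -0.4, 0, 0, 0, 0], [0, 0, -0.75, 0, 0, 0, 0], [0, 0, -1.2, 0, 0, 0, 0], [0, 0, -1.7, 0, 0, 0, 0], [0, 0, -2.2, 0, 0, 0, 0], [0, 0, -2.2, 0, 0, 0, 0]],
])

```text
time_s: 5.05
tool_pos: [0.4379, -0.3136, 0.2014]
eef_rot: [179.8, 0.3, 111.0]
ft_force: [-0.3, -0.0, -1.6]
grip_width: 0.0091
gripper_force: 58.5
```

```bash
python3 - <<'E'
from fit import *
s=r.state();d=r.get_image('wrist');print(s['tool_pos'],s['eef_rot'],s['grip_width'],s['ft_force'],s['moment'])
cv2.imwrite('pics/w3.png',d['image'][120:400,160:480]);np.save('grasp.npy',0)
m,l,st=redmask(d);i=max(range(1,len(st)),key=lambda i:st[i][4]);print(st[i]/4)
# project nominal key end points in tool frame for tilt/offset check
M=R.from_euler('xyz',s['eef_rot'],degrees=True).as_matrix()
for z in(.0,.014,.052): print(z,proj(d,s['tool_pos']+ (np.array([[-.015,0,.052-z],[.015,0,.052-z],[0,0,.052-z]]))@M.T,s).round(1).tolist())
d=r.get_image('top')
im=d['image'];h=cv2.cvtColor(im,cv2.COLOR_BGR2HSV);print('arm covers plate?',h[171,302].tolist())
cv2.imwrite('pics/top2.png',cv2.resize(im[90:210,230:390],None,fx=5,fy=5,interpolation=cv2.INTER_CUBIC))
E
```

```text
[ 0.43793191 -0.31364347  0.20139501] [179.83971104   0.29809069 110.9797831 ] 0.009066410507047 [-0.26431228 -0.04245254 -1.55690866] [-0.01804974  0.08120808 -0.03494323]
[ 311.5   229.     24.5    96.75 8305.75]
0.0 [[323.7, 243.0], [323.7, 203.5], [323.7, 223.7]]
0.014 [[323.7, 251.9], [323.8, 210.0], [323.8, 231.4]]
0.052 [[323.8, 283.1], [323.9, 233.3], [323.9, 258.9]]
arm covers plate? [23, 103, 109]
```

View pics/w3.png

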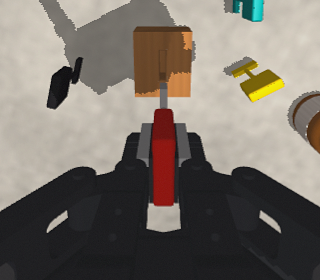

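View pics/top2.png

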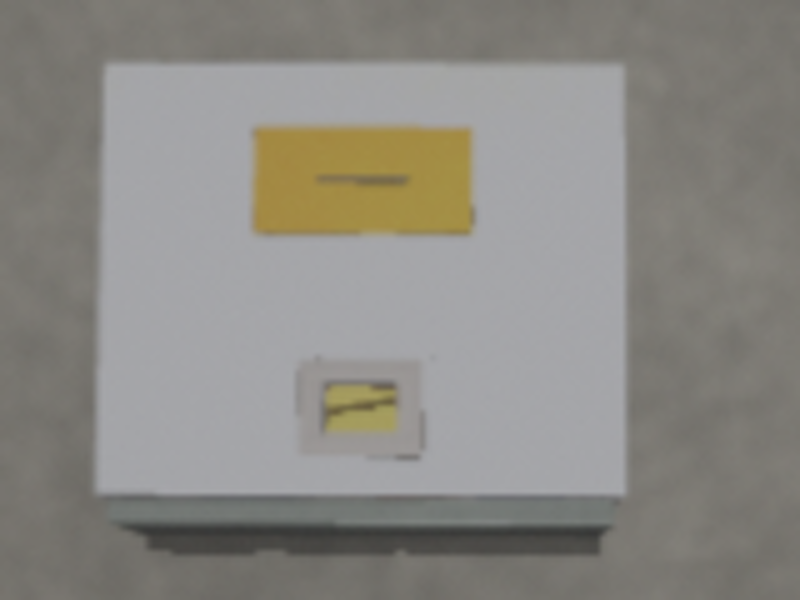

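The key is held straight and centred, with its shank going down behind the bow at crop (163,100). The top view shows the plate at crop (361,407), i.e. full-image pixel (302.2,171.5), with the askew slot running from lower left to upper right. Now I'll measure plate and slot.

```bash
python3 - <<'E'
from fit import *
s=r.state();d=r.get_image('top')
f=lambda P:np.array(P)/5.+[230,90]-.4
def rep(n,P,z):
    b=toz(d,f(P),z);c=b.mean(0);ey=(b[0]+b[3]-b[1]-b[2])/2;ex=(b[0]+b[1]-b[2]-b[3])/2
    print(n,c.round(4),'yaw',np.degrees(np.arctan2(-ey[0],ey[1])).round(2),np.degrees(np.arctan2(ex[1],ex[0])).round(2),'size',np.linalg.norm(ex).round(4),np.linalg.norm(ey).round(4))
    return c,ex/np.linalg.norm(ex)
c,e=rep('safe',[(105,63),(625,63),(627,495),(95,495)],.11);print('keyhole from safe',c-e*.06)
rep('plate',[(300,360),(422,358),(424,456),(298,456)],.112)
rep('hole',[(322,380),(397,380),(397,432),(322,432)],.112)
a=toz(d,f([(326,413),(395,398)]),.1005);v=a[0]-a[1];print('slot',a.round(4).tolist(),np.linalg.norm(v),'yaw deg',np.degrees(np.arctan2(-v[0],v[1])))
# key in hand: tool-frame fit of bow extents
w=r.get_image('wrist');s=r.state();M=R.from_euler('xyz',s['eef_rot'],degrees=True).as_matrix()
for x in(-.002,-.001,0,.001,.002):
  for dz in(-.003,0,.003):
    P=np.array([[x+a,b,z+dz] for a in(-.017,.017) for b in(-.005,.005) for z in(.002,-.034)])
    q=proj(w,s['tool_pos']+P@M.T,s);print(x,dz,q.min(0).round(1),q.max(0).round(1))
E
```

```text
safe [0.6335 0.0334 0.11  ] yaw -1.7 -1.9 size 0.2001 0.2406
keyhole from safe [0.57353161 0.03536754 0.11      ]
plate [0.5731 0.0354 0.112 ] yaw -1.21 -1.41 size 0.0442 0.0561
hole [0.5737 0.0361 0.112 ] yaw -1.67 -1.4 size 0.0237 0.034
slot [[0.5724, 0.0521, 0.1005], [0.5784, 0.0203, 0.1005]] 0.03237612590519533 yaw deg 10.678447178200198
-0.002 -0.003 [311.9 234.1] [336.5 338. ]
-0.002 0 [312.1 231.8] [336.2 333.1]
-0.002 0.003 [312.4 229.6] [335.9 328.4]
-0.001 -0.003 [311.8 232.3] [336.5 336.1]
-0.001 0 [312.1 230.1] [336.2 331.3]
-0.001 0.003 [312.4 227.9] [335.9 326.6]
0 -0.003 [311.8 230.5] [336.6 334.3]
0 0 [312.1 228.3] [336.3 329.4]
0 0.003 [312.3 226.2] [336.  324.8]
0.001 -0.003 [311.8 228.7] [336.6 332.4]
0.001 0 [312.1 226.6] [336.3 327.6]
0.001 0.003 [312.3 224.5] [336. 323.]
0.002 -0.003 [311.8 227. ] [336.6 330.5]
0.002 0 [312.  224.8] [336.3 325.7]
0.002 0.003 [312.3 222.8] [336.  321.1]
```

Call:
send_rows([
  [[0.4, 0.41, -0.14, 0, 0, 0.1, 0], [1.0, 1.02, -0.14, 0, 0, 0.25, 0], [1.7, 1.73, -0.14, 0, 0, 0.45, 0], [2.4, 2.44, -0.14, 0, 0, 0.6, 0], [3.1, 3.14, -0.14, 0, 0, 0.8, 0], [3.65, 3.7, -0.14, 0, 0, 0.93, 0], [4.05, 4.09, -0.14, 0, 0, 1.03, 0], [4.05, 4.09, -0.14, 0, 0, 1.03, 0], [4.05, 4.09, -0.14, 0, 0, 1.03, 0], [4.05, 4.09, -0.14, 0, 0, 1.03, 0]],
])

```text
time_s: 6.5
tool_pos: [0.5783, 0.0009, 0.2063]
eef_rot: [-179.9, 0.0, 100.6]
ft_force: [-0.4, -0.3, -0.6]
grip_width: 0.0097
gripper_force: 58.6
```

```bash
python3 - <<'E'
from fit import *
s=r.state();d=r.get_image('wrist');print(s['time_s'],s['tool_pos'],s['eef_rot'],s['grip_width'],s['ft_force'],s['moment'])
g=proj(d,[[.5735,.0355,.112]],s)[0];print(g)
u,v=np.round(g).astype(int)-[50,50];print(u,v)
cv2.imwrite('pics/w4.png',cv2.resize(d['image'][v:v+100,u:u+100],None,fx=6,fy=6,interpolation=cv2.INTER_CUBIC))
cv2.imwrite('pics/w4full.png',d['image'])
E
```

```text
6.5 [0.57829832 0.00092456 0.20625224] [-1.79931093e+02  9.54359060e-03  1.00605461e+02] 0.009692571746200312 [-0.39979737 -0.30180522 -0.60489479] [-0.0018416  -0.00751546  0.01235628]
[325.99313242 164.34405932]
276 114
```

View pics/w4.png

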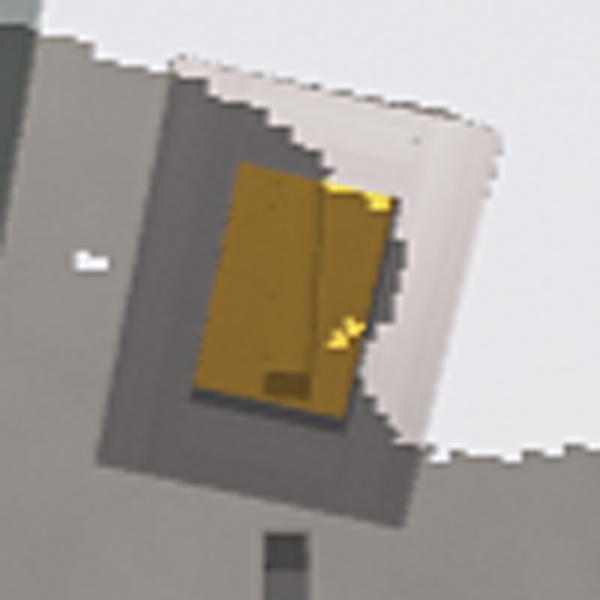

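The plate is sharp here, centred at about crop (295,295), with the rotor opening at corners (240,162), (398,197), (345,420) and (195,390). A faint slot edge runs from (322,185) to (312,400). I'll rectify it to a map view with enhanced contrast and compute the plate and hole poses.

```bash
python3 - <<'E'
from fit import *
s=r.state();d=r.get_image('wrist')
f=lambda P:(np.array(P)+.5)/6.+[276,114]-.5
def rep(n,P,z):  # P: +y-x, +y+x, -y+x, -y-x
    b=toz(d,f(P),z,s);c=b.mean(0);ey=(b[0]+b[1]-b[2]-b[3])/2;ex=(b[1]+b[2]-b[0]-b[3])/2
    print(n,c.round(4),'yaw',np.degrees(np.arctan2(-ey[0],ey[1])).round(2),np.degrees(np.arctan2(ex[1],ex[0])).round(2),'size',np.linalg.norm(ex).round(4),np.linalg.norm(ey).round(4))
    return c
rep('plate',[(175,60),(500,130),(405,527),(97,463)],.112)
rep('hole',[(240,162),(398,197),(345,420),(195,390)],.102)
a=toz(d,f([(322,185),(312,370)]),.1005,s);v=a[0]-a[1];print('edge',a.round(4).tolist(),np.degrees(np.arctan2(-v[0],v[1])))
# map view, 0.1 mm/px, centre .5735,.0355, yaw -1.65deg, right=+x up=+y
y=np.radians(-1.65);g=np.arange(-200,200)*1e-4
X,Y=np.meshgrid(g,-g);P=np.stack([.5735+np.cos(y)*X-np.sin(y)*Y,.0355+np.sin(y)*X+np.cos(y)*Y,np.full_like(X,.1005)],-1).reshape(-1,3)
q=proj(d,P,s).astype(np.float32).reshape(400,400,2)
im=cv2.remap(d['image'],q[...,0],q[...,1],cv2.INTER_CUBIC)
h=cv2.cvtColor(im,cv2.COLOR_BGR2LAB)[...,0]
h=np.clip((h.astype(float)-30)*2.2,0,255).astype(np.uint8);e=cv2.createCLAHE(6,(4,4)).apply(h)
cv2.imwrite('pics/map.png',np.hstack([cv2.resize(im,None,fx=1,fy=1),e]))
for row in(90,150,200,250,300): print(row,cv2.cvtColor(im,cv2.COLOR_BGR2GRAY)[row,90:310:5].tolist())
E
```

```text
plate [0.5724 0.0356 0.112 ] yaw -1.4 -1.35 size 0.0437 0.0556
hole [0.5727 0.0349 0.102 ] yaw -1.47 -1.29 size 0.0221 0.0326
edge [[0.5737, 0.0504, 0.1005], [0.5772, 0.0244, 0.1005]] 7.871468128224476Traceback (most recent call last):
  File "<stdin>", line 18, in <module>
    return _nx.concatenate(arrs, 1, dtype=dtype, casting=casting)
           ~~~~~~~~~~~~~~~^^^^^^^^^^^^^^^^^^^^^^^^^^^^^^^^^^^^^^^
ValueError: all the input arrays must have same number of dimensions, but the array at index 0 has 3 dimension(s) and the array at index 1 has 2 dimension(s)
```

```bash
python3 - <<'E'
from fit import *
s=r.state();d=r.get_image('wrist')
y=np.radians(-1.45);g=np.arange(-200,200)*1e-4
X,Y=np.meshgrid(g,-g);P=np.stack([.5725+np.cos(y)*X-np.sin(y)*Y,.0354+np.sin(y)*X+np.cos(y)*Y,np.full_like(X,.1005)],-1).reshape(-1,3)
q=proj(d,P,s).astype(np.float32).reshape(400,400,2)
im=cv2.remap(d['image'],q[...,0],q[...,1],cv2.INTER_LINEAR)
h=cv2.cvtColor(im,cv2.COLOR_BGR2GRAY)
e=np.clip((h.astype(float)-40)*3,0,255).astype(np.uint8);e=cv2.createCLAHE(4,(3,3)).apply(e)
cv2.imwrite('pics/map.png',np.hstack([im,cv2.cvtColor(e,cv2.COLOR_GRAY2BGR)]))
for row in(90,150,200,250,300): print(row,h[row,90:310:6].tolist())
E
```

```text
90 [102, 108, 108, 108, 107, 107, 107, 107, 107, 108, 108, 108, 108, 108, 109, 108, 108, 107, 104, 99, 97, 100, 104, 106, 106, 106, 106, 106, 106, 105, 105, 105, 106, 106, 106, 102, 91]
150 [101, 104, 107, 107, 106, 106, 107, 107, 107, 106, 106, 102, 101, 106, 107, 108, 108, 107, 106, 105, 101, 96, 93, 104, 106, 105, 105, 106, 106, 105, 105, 106, 106, 106, 106, 104, 96]
200 [105, 105, 105, 105, 105, 105, 105, 106, 106, 105, 105, 105, 106, 107, 107, 106, 107, 108, 108, 107, 106, 104, 100, 95, 96, 105, 105, 104, 105, 104, 104, 104, 105, 105, 106, 103, 93]
250 [101, 106, 105, 105, 105, 106, 105, 106, 106, 106, 106, 105, 105, 106, 106, 106, 106, 106, 106, 107, 107, 105, 103, 100, 95, 97, 100, 104, 129, 173, 211, 196, 156, 115, 123, 104, 93]
300 [102, 105, 105, 106, 105, 105, 105, 105, 104, 105, 105, 104, 105, 105, 105, 106, 106, 106, 106, 107, 108, 106, 105, 104, 101, 97, 94, 103, 105, 104, 104, 104, 105, 104, 104, 101, 93]
```

View pics/map.png

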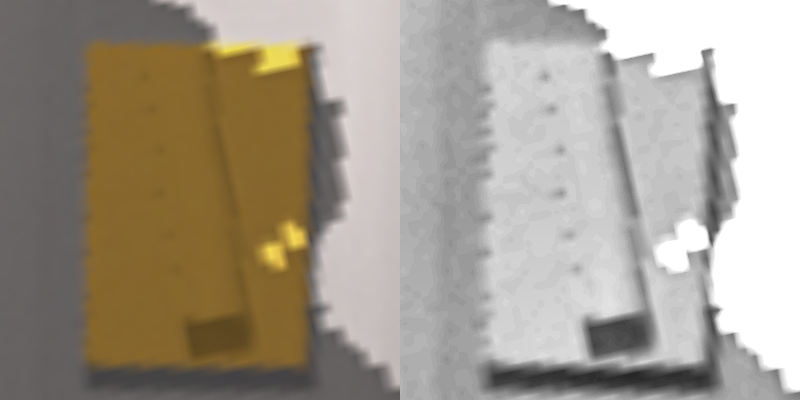

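The map view shows the slot clearly. Its two edges both tilt 9.7° counter-clockwise of the keyhole (0.17 rad), it is centred near map pixel (197,203), and its width of about 6 mm agrees with the description. I'll hover over it.

Call:
send_rows([
  [[0.25, 0, 0.1, 0, 0, 0.1, 0], [0.5, 0.01, 0.2, 0, 0, 0.24, 0], [0.58, 0.01, 0.35, 0, 0, 0.24, 0], [0.58, 0.01, 0.35, 0, 0, 0.24, 0], [0.58, 0.01, 0.35, 0, 0, 0.24, 0]],
])

```text
time_s: 7.28
tool_pos: [0.5733, 0.0357, 0.1858]
eef_rot: [180.0, 0.0, 98.3]
ft_force: [-0.3, -0.2, -1.0]
grip_width: 0.0094
gripper_force: 58.6
```

```bash
python3 - <<'E'
from h import *
s=r.state();print(s['time_s'],s['tool_pos'].round(4),s['eef_rot'].round(2),s['ft_force'].round(2),s['moment'].round(3),s['joint_vel'].round(2))
M=R.from_euler('xyz',s['eef_rot'],degrees=True).as_matrix();print((M.T@(np.array([.5725,.0350,.185])-s['tool_pos'])/.06).round(3))
E
```

```text
7.275 [0.5733 0.0357 0.1858] [1.7998e+02 3.0000e-02 9.8260e+01] [-0.33 -0.19 -1.04] [ 0.003 -0.029  0.019] [-0.06 -0.1  -0.3   0.08  0.11  0.24]
[-0.009 -0.014  0.013]
```

Call:
send_rows([
  [[-0.01, -0.015, 0.12, 0, 0, 0, 0], [-0.01, -0.015, 0.24, 0, 0, 0, 0], [-0.01, -0.015, 0.34, 0, 0, 0, 0], [-0.01, -0.015, 0.42, 0, 0, 0, 0], [-0.01, -0.015, 0.47, 0, 0, 0, 0], [-0.01, -0.015, 0.47, 0, 0, 0, 0]],
])

```text
time_s: 8.02
tool_pos: [0.5721, 0.0356, 0.1572]
eef_rot: [-180.0, -0.0, 98.3]
ft_force: [-0.3, 0.7, -0.8]
grip_width: 0.0092
gripper_force: 58.6
```

Call:
send_rows([
  [[0, 0, 0.02, 0, 0, 0, 0], [0, 0, 0.04, 0, 0, 0, 0], [0, 0, 0.06, 0, 0, 0, 0], [0, 0, 0.075, 0, 0, 0, 0], [0, 0, 0.085, 0, 0, 0, 0]],
])

```text
time_s: 8.65
tool_pos: [0.5722, 0.0356, 0.1523]
eef_rot: [180.0, 0.0, 98.3]
ft_force: [0.0, -0.0, -0.5]
grip_width: 0.0091
gripper_force: 58.6
```

Call:
send_rows([
  [[0, 0, 0.015, 0, 0, 0, 0], [0, 0, 0.03, 0, 0, 0, 0], [0, 0, 0.045, 0, 0, 0, 0], [0, 0, 0.045, 0, 0, 0, 0]],
])

```text
time_s: 9.15
tool_pos: [0.5722, 0.0356, 0.1496]
eef_rot: [-180.0, 0.0, 98.3]
ft_force: [-0.0, 0.1, -0.6]
grip_width: 0.009
gripper_force: 58.6
```

Call:
send_rows([
  [[0, 0, 0.03, 0, 0, 0, 0], [0, 0, 0.06, 0, 0, 0, 0], [0, 0, 0.09, 0, 0, 0, 0], [0, 0, 0.12, 0, 0, 0, 0], [0, 0, 0.15, 0, 0, 0, 0], [0, 0, 0.18, 0, 0, 0, 0], [0, 0, 0.18, 0, 0, 0, 0]],
])

```text
time_s: 10.02
tool_pos: [0.5722, 0.0356, 0.1387]
eef_rot: [-180.0, 0.0, 98.3]
ft_force: [0.2, -0.0, -1.0]
grip_width: 0.0093
gripper_force: 58.6
```

Call:
send_rows([
  [[0, 0, 0.02, 0, 0, 0, 0], [0, 0, 0.04, 0, 0, 0, 0], [0, 0, 0.055, 0, 0, 0, 0], [0, 0, 0.065, 0, 0, 0, 0], [0, 0, 0.075, 0, 0, 0, 0], [0, 0, 0.075, 0, 0, 0, 0]],
])

```text
time_s: 10.78
tool_pos: [0.5722, 0.0356, 0.1349]
eef_rot: [180.0, 0.0, 98.3]
ft_force: [-2.2, 0.7, 4.5]
grip_width: 0.0095
gripper_force: 59.3
```

Home is reached at TCP z 0.1349 with 4.5 N, as predicted. I'll start turning clockwise gently.

Call:
send_rows([
  [[0, 0, 0, 0, 0, 0.4, 0], [0, 0, 0, 0, 0, 0.8, 0], [0, 0, 0, 0, 0, 1.2, 0], [0, 0, 0, 0, 0, 1.6, 0], [0, 0, 0, 0, 0, 2.0, 0], [0, 0, 0, 0, 0, 2.0, 0]],
])

```text
time_s: 11.52
tool_pos: [0.5727, 0.0355, 0.1349]
eef_rot: [179.9, -0.0, 78.3]
ft_force: [-0.7, -0.2, 4.4]
grip_width: 0.0091
gripper_force: 59.4
```

```bash
python3 - <<'E'
from h import *
s=r.state();print(s['time_s'],s['tool_pos'].round(4),s['eef_rot'].round(2),s['ft_force'].round(2),s['moment'].round(3))
E
```

```text
11.525 [0.5727 0.0355 0.1349] [179.93  -0.    78.33] [-0.68 -0.18  4.43] [0.027 0.098 0.07 ]
```

Call:
send_rows([
  [[0, 0, 0, 0, 0, 0.4, 0], [0, 0, 0, 0, 0, 0.8, 0], [0, 0, 0, 0, 0, 1.2, 0], [0, 0, 0, 0, 0, 1.6, 0], [0, 0, 0, 0, 0, 2.0, 0], [0, 0, 0, 0, 0, 2.4, 0], [0, 0, 0, 0, 0, 2.8, 0], [0, 0, 0, 0, 0, 3.2, 0], [0, 0, 0, 0, 0, 3.6, 0], [0, 0, 0, 0, 0, 4.1, 0], [0, 0, 0, 0, 0, 4.1, 0], [0, 0, 0, 0, 0, 4.1, 0]],
])

```text
time_s: 13.02
tool_pos: [0.5728, 0.0354, 0.1349]
eef_rot: [179.9, -0.1, 37.4]
ft_force: [-0.4, -0.1, 4.7]
grip_width: 0.0093
gripper_force: 59.5
```

```bash
cat > dr.py <<'E'
from h import *
s=r.state();print(s['time_s'],s['tool_pos'].round(4),s['eef_rot'].round(2),s['ft_force'].round(2),s['moment'].round(3))
d=r.get_image('top');im=d['image'];o=cv2.imread('pics/top0.png')
df=cv2.absdiff(im,o).max(2)
print('drawer',[(round(x['p'],2),np.round(x['rect']).tolist()) for x in r.recognise(d,'drawer_front')],'was [254,189,351,200]')
for u in(258,265,275,340,348): print(u,'now',im[186:226:3,u].max(1).tolist(),'was',o[186:226:3,u].max(1).tolist())
for p in(0,.05): print('expected edge px',p,proj(d,[[.5335-p,.036+.09,.1],[.5335-p,.036-.09,.1]]).round().tolist())
sc=r.get_image('scene');print([(q,[(round(x['p'],2),np.round(x['rect']).tolist()) for x in r.recognise(sc,q)][:2]) for q in('mug','slide_box','jar')])
cv2.imwrite('pics/topF.png',im)
E
python3 dr.py
```

```text
13.025 [0.5728 0.0354 0.1349] [ 1.7994e+02 -6.0000e-02  3.7380e+01] [-0.42 -0.13  4.66] [-0.061 -0.003 -0.003]
drawer [(0.96, [251.0, 188.0, 351.0, 221.0])] was [254,189,351,200]
258 now [167, 109, 102, 142, 152, 153, 152, 152, 149, 118, 86, 114, 111, 111] was [162, 97, 113, 66, 105, 110, 110, 111, 111, 111, 112, 112, 107, 106]
265 now [167, 122, 109, 116, 167, 167, 167, 167, 164, 117, 75, 75, 108, 111] was [162, 108, 115, 65, 68, 100, 109, 108, 108, 109, 112, 107, 104, 107]
275 now [112, 105, 110, 157, 147, 145, 146, 145, 100, 118, 75, 75, 113, 114] was [162, 104, 115, 67, 65, 100, 106, 106, 103, 102, 104, 106, 109, 110]
340 now [167, 130, 109, 116, 150, 147, 148, 147, 102, 116, 98, 78, 117, 122] was [163, 116, 115, 74, 72, 105, 114, 113, 113, 114, 112, 114, 112, 117]
348 now [168, 130, 108, 148, 155, 154, 155, 153, 152, 116, 96, 80, 120, 120] was [162, 126, 114, 75, 72, 108, 114, 112, 114, 115, 113, 116, 115, 116]
expected edge px 0 [[263.0, 190.0], [342.0, 188.0]]
expected edge px 0.05 [[263.0, 212.0], [342.0, 210.0]]
[('mug', [(0.97, [378.0, 165.0, 397.0, 192.0]), (0.59, [286.0, 176.0, 429.0, 286.0])]), ('slide_box', [(0.85, [422.0, 193.0, 472.0, 228.0]), (0.65, [287.0, 177.0, 360.0, 233.0])]), ('jar', [(0.75, [222.0, 272.0, 254.0, 320.0])])]
```

The drawer has sprung to its stop: its edge is now at row ≈212, as expected for 0.05 m. I'll let go and retreat straight up.

Call:
send_rows([
  [[0, 0, 0, 0, 0, 0, 0.5], [0, 0, 0, 0, 0, 0, 0.5], [0, 0, 0, 0, 0, 0, 0.5], [0, 0, 0, 0, 0, 0, 0.5], [0, 0, -0.3, 0, 0, 0, 0.5], [0, 0, -0.8, 0, 0, 0, 0.5], [0, 0, -1.4, 0, 0, 0, 0.5], [0, 0, -2.0, 0, 0, 0, 0.5], [0, 0, -2.0, 0, 0, 0, 0.5]],
])

```text
time_s: 14.45
tool_pos: [0.574, 0.0355, 0.2576]
eef_rot: [179.7, -0.3, 37.3]
ft_force: [0.6, 0.1, -0.7]
grip_width: 0.0431
gripper_force: 0.0
```

```bash
python3 dr.py | head -2; python3 - <<'E'
from fit import *
s=r.state();d=r.get_image('wrist');cv2.imwrite('pics/wF.png',d['image']);m,l,st=redmask(d)
i=max(range(1,len(st)),key=lambda i:st[i][4]);print(st[i]/4,s['grip_width'])
for z in(.1325,.136): 
  x,f,a=fitbox(d,np.where(l==i,255,0).astype(float),[.5727,.0355,np.radians(-52)],s,z,z+.036,.005,.017);print(z,x[:2].round(4),np.degrees(x[2]).round(1),round(f),a)
E
```

```text
14.45 [0.574  0.0355 0.2576] [179.74  -0.3   37.29] [ 0.6   0.08 -0.71] [ 0.001  0.002 -0.086]
drawer [(0.87, [252.0, 191.0, 349.0, 217.0])] was [254,189,351,200]
[   50.      86.     104.      70.75 21878.75] 0.042853412176867146
0.1325 [0.5716 0.0268] -44.4 97516 87515
0.136 [ 0.345  -0.1198] -53.8 87515 87515
```

View pics/wF.png

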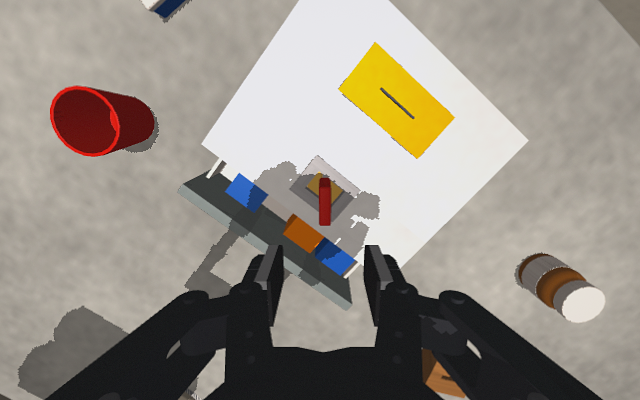

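The wrist view shows the red key upright in the lock at (324,200), turned about 50° clockwise. The drawer is open, the gripper is clear of everything, and the mug and jar are undisturbed. Time to hand in.

```bash
python3 -c "
from plant import r
print(r.job_done())"
```

```text
the job is handed in; nothing more can be done
None
```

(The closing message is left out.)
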